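# Shut the interlocked air valve levers

## Robot

A 7-joint arm with a two-finger parallel gripper is mounted at the origin on a cart in front of the work surface, level with it; the furniture and walls round the work are solid. World frame = base frame: x ahead of the robot, y to its left, z up, the work surface at z = 0. Lengths are in m, angles in rad, forces in N, time in s.
With the tool pointing down it reaches from about 0.4 to 0.85 m from the base axis. Payload 4.5 kg.
Tool frame: the origin (TCP) lies midway between the tips of the shut fingers; the grasp point (between the pads) lies behind it (env.hold_point_z is the x of the grasp point in the tool frame, in m); x points along the fingers, y is the direction in which the jaws open and shut, and the axes are right-handed (so a half turn about x gives the same grasp; the last joint's range is limited). The gripper opens to 85 mm and grips with 20 to 120 N. Pads are 22 mm wide; open, the fingers measure 114 mm over their backs; the gripper's body (76 mm by 85 mm) begins 54 mm behind the grasp point. The pads swing forward as they close: fully open they stand 13 mm farther back than shut.
Start: joints at [-1.236, 0.689, -0.195, 1.565, 0.157, 0.902, -0.215], TCP at [0.185, 0.597, 0.231] pointing down, gripper open.
Joint ranges: [-3.01, 3.01], [-0.46, 2.08], [-1.47, 1.51], [0.13, 2.56], [-1, 4.14], [0.04, 2.09], [-2.66, 2.66]. Speed limits (rad/s): [2.57, 2.57, 3.14, 3.14, 3.14, 3.14, 3.14].

## Interface

Orientations are given as a unit quaternion [w, x, y, z].
In Python, from plant import env, imaging, job gives the robot as it stands.
- The arm moves only by the shell command python3 -m jog 'ROWS' [FORCE]. ROWS is a JSON object of lists of equal length, an entry for each row: "twist": the turn, a rotation vector about the tool's x, y, z scaled (see below), a list of three; "delta_pos": the shift along the tool's x, y, z scaled (see below), a list of three; "jaw": the closure, from -1 (fully open) to 1 (shut). A call has 1 to 10 rows; each row is the pose to reach, as a shift and turn from the pose commanded when the call began, along the tool's axes at that moment; what a row does not reach only later rows make up. The controller multiplies each number of a shift by 0.25 m and each number of a turn by 0.5 rad. A row lasts 1/10 s, in which the tool goes at most 50 mm and 8.59 degrees, less where a joint would pass 70% of its speed; a pose out of reach is approached as far as the arm can. A call with a number of a shift or a turn outside -1 to 1 is refused whole. A call with a gripper value outside its range is refused whole. The fingers move at their own pace and stop on an object; FORCE is the grip in N (left out, the last holds). Time passes only in rows, so rows that repeat a pose let the fingers close. It gives the time, the measured TCP pose, the force and the opening at its end, in the units of the state.
- env.sense(): the state, without advancing time (a new reading comes with each control period).
- imaging.snapshot(name): name is "side" or "top"; returns (picture, depth): 480x640x3 uint8, red, green, blue; 480x640 float32, m along the optical axis (not along the pixel's ray), 0 where there is no reading.
- imaging.camera_params(name): a dict with "camera_matrix" (3x3 intrinsics, pixels), "D" ([k1, k2, p1, p2, k3] as OpenCV has them; the pictures are not rectified), "cam_to_world" (4x4, takes a point from camera to world coordinates). Camera axes: x right, y down, z forward; pixel columns grow to the right and rows downward; lengths in m; the calibration is good to about 2 mm. A picture is of the moment at which its call begins. camera_params takes no time and is no camera call.
- job.sign_off(): hands the job in, once; it reports no verdict.
The state is a dict: "time_s": time; "joints": joint angles; "qd": joint speeds; "tau": joint torques, N m; "eef_pos": TCP position; "tcp_rot": TCP orientation; "force": force on the tool from outside, world axes, zero at the start; "moment": the same for the moment, N m; "opening": opening from 0.0 (shut) to 1.0 (fully open).
Only numpy, scipy, OpenCV 4.12 (cv2) and the standard library are available. Lean on these libraries where they do the work, as an engineer would, in place of code of your own. Each camera call takes 0.05 s, during which the arm holds its last target. There are 200 camera calls.

## Task

Shut off the compressed air to the bench: throw all three red levers of the grey valve bank fully over to the far side, and leave them there. A hidden interlock lets them go only in one order, which is not marked, so feel for it: use only light force on the levers throughout, and if one does not give, leave it and try another rather than force it. Do not shift the tape roll, the tin or the sanding block.

Things in the scene. Friction and masses are not known exactly. Their poses are not given: they have to be found in the camera images.
- air_bank: Compressed-air shut-off bank fixed to the bench: grey steel box 100 (its x) x 190 (its y) x 59 mm high, with three red-gripped levers on top. Origin: centre of its underside. Its +x points away from the robot, the way the levers are thrown (brass pipe stubs there, to x = 62 mm), +y left. Inside, unseen, an interlock, keyed anew each time, frees one open lever at a time.
- lever_1 (a joint): Left (bank y = +0.065) lever: 0 = open, leans 0.6 rad to bank -x (robot side); 1.2 = shut, leans 0.6 rad to +x, rigid end stop. Hinge along bank y at bank x = 0, 50 mm above the bench. Free, it moves with 1 to 2 N and stays where left. Blocked, it gives under 0.08 rad to light force. Within 0.12 rad of the stop it frees the next; part way over, it blocks the others.
- lever_1_grip (a point): Centre of the red grip of the Left (bank y = +0.065) lever, 77 mm from its hinge (about 114 mm above the bench at either end, 127 mm when upright). The grip is a round-ended bar 23 mm thick, 53 mm long, along the lever; below it a 10 mm thick steel stem. It can be pushed with closed fingers. Neighbouring levers are 65 mm apart.
- lever_2 (a joint): Middle (bank y = 0) lever: 0 = open, leans 0.6 rad to bank -x (robot side); 1.2 = shut, leans 0.6 rad to +x, rigid end stop. Hinge along bank y at bank x = 0, 50 mm above the bench. Free, it moves with 1 to 2 N and stays where left. Blocked, it gives under 0.08 rad to light force. Within 0.12 rad of the stop it frees the next; part way over, it blocks the others.
- lever_2_grip (a point): Centre of the red grip of the Middle (bank y = 0) lever, 77 mm from its hinge (about 114 mm above the bench at either end, 127 mm when upright). The grip is a round-ended bar 23 mm thick, 53 mm long, along the lever; below it a 10 mm thick steel stem. It can be pushed with closed fingers. Neighbouring levers are 65 mm apart.
- lever_3 (a joint): Right (bank y = -0.065) lever: 0 = open, leans 0.6 rad to bank -x (robot side); 1.2 = shut, leans 0.6 rad to +x, rigid end stop. Hinge along bank y at bank x = 0, 50 mm above the bench. Free, it moves with 1 to 2 N and stays where left. Blocked, it gives under 0.08 rad to light force. Within 0.12 rad of the stop it frees the next; part way over, it blocks the others.
- lever_3_grip (a point): Centre of the red grip of the Right (bank y = -0.065) lever, 77 mm from its hinge (about 114 mm above the bench at either end, 127 mm when upright). The grip is a round-ended bar 23 mm thick, 53 mm long, along the lever; below it a 10 mm thick steel stem. It can be pushed with closed fingers. Neighbouring levers are 65 mm apart.
- masking_roll: Roll of masking tape lying flat on the bench, 96 mm across, 24 mm high, loose; a bystander. Origin: centre of its underside.
- wax_tin: Round flat tin, 73 mm across, 26 mm high, loose; a bystander. Origin: centre of its underside.
- sanding_block: Cork sanding block, 63 x 113 x 34 mm, loose; a bystander. Origin: centre of its underside.

How it is judged:
At the end, for the whole second after the job is handed in: All three levers stand within 0.1 rad of their far end stop (joint value above 1.1 of 1.2), at rest (value of joint each of lever_1, lever_2, lever_3 above 1.1 rad and velocity of joint each of lever_1, lever_2, lever_3 below 0.05 rad/s); the robot touches nothing.
It fails at once if the valve bank or a lever is forced: pressed with more than 50 N (contact force between air_bank and the fingers above 50 N or contact force between air_bank and the arm above 50 N).
It fails at once if the tape roll, the tin or the sanding block is shifted by more than 20 mm (distance of any of masking_roll, wax_tin, sanding_block from where it was at the start of the episode above 0.02 m).
It also fails if it takes over 70 s, if anything falls off the work surface, if the arm or the gripper's body presses on something with over 40 N, if the wrist force passes 120 N, or if a joint passes its speed limit or range.

## Working session

There is one attempt and no reset: what is moved stays moved. The work goes in short steps, Python scripts to look and compute and a shell command to move; the robot and the scene stay as the last step left them, time stands still between calls to the robot, and variables do not carry over. Pictures are saved under pics/ and viewed, about 8 in all and at most 12, crops included, and the job is handed in when it is done.

```bash
mkdir -p pics; ls; python3 - <<'E'
from plant import env, imaging
import cv2,numpy as np
s=env.sense()
for k in("time_s","eef_pos","tcp_rot","force","opening"):print(k,s[k])
print(env.hold_point_z)
for n in("top","side"):
    p,d=imaging.snapshot(n);cv2.imwrite(f"pics/{n}0.png",p[:,:,::-1]);np.save(f"pics/{n}0.npy",d)
    c=imaging.camera_params(n);print(n,c)
E
```

```text
pics
time_s 0.0
eef_pos [0.18503431 0.59627871 0.23044531]
tcp_rot [ 0.69906324  0.10526049  0.69918915 -0.10660835]
force [ 0.90334857 -0.2938746   0.02764045]
opening 0.998336432900501
-0.0187
top {'camera_matrix': array([[544.70665249,   0.        , 330.91073787],
       [  0.        , 544.70665249, 240.98792036],
       [  0.        ,   0.        ,   1.        ]]), 'D': array([-0.15998852,  0.        ,  0.        ,  0.        ,  0.        ]), 'cam_to_world': array([[-0.02990085, -0.99217279,  0.12123984,  0.44626842],
       [-0.99954983,  0.02938073, -0.00607582,  0.03474294],
       [ 0.00246615, -0.12136693, -0.99260465,  1.1665393 ],
       [ 0.        ,  0.        ,  0.        ,  1.        ]])}
side {'camera_matrix': array([[496.56591028,   0.        , 327.15032273],
       [  0.        , 496.56591028, 237.97449519],
       [  0.        ,   0.        ,   1.        ]]), 'D': array([-0.12459043,  0.        ,  0.        ,  0.        ,  0.        ]), 'cam_to_world': array([[ 0.99663087,  0.05226158, -0.06321102,  0.61990149],
       [ 0.08187986, -0.67864996,  0.7298835 , -0.7177945 ],
       [-0.00475329, -0.73260014, -0.68064267,  0.78795425],
       [ 0.        ,  0.        ,  0.        ,  1.        ]])}
```

View pics/top0.png

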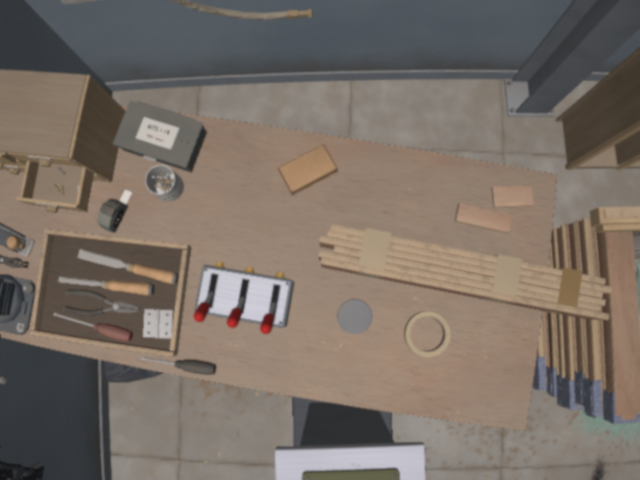

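View pics/side0.png

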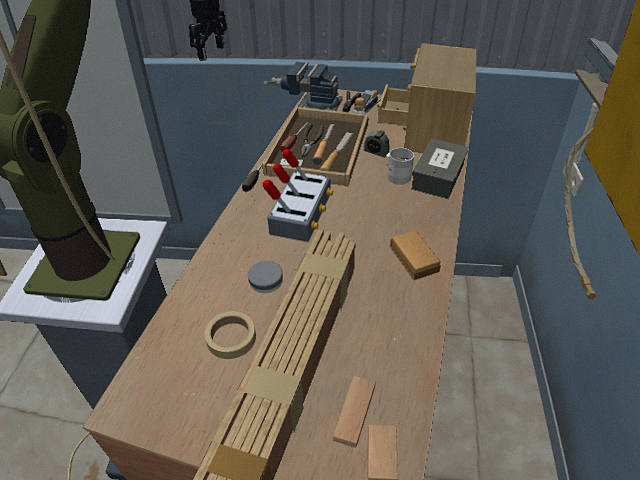

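Top view: the bank is at about (245,296), with red grips at (202,310), (235,317) and (268,323). The tin is at (354,316), the tape roll at (428,334) and the sanding block at (307,169). The side view shows the same layout with all levers leaning towards the robot. Next I'll get the positions from depth.

```bash
cat > h.py <<'E'
import numpy as np,cv2
from plant import env,imaging
from scipy.spatial.transform import Rotation as R
def cloud(n,p=None,d=None):
    c=imaging.camera_params(n)
    if p is None:p,d=imaging.snapshot(n)
    v,u=np.mgrid[:480,:640]
    q=cv2.undistortPoints(np.stack([u,v],-1).reshape(-1,1,2).astype(float),c["camera_matrix"],c["D"]).reshape(480,640,2)
    P=np.concatenate([q,np.ones((480,640,1))],-1)*d[...,None]
    M=c["cam_to_world"];return p,P@M[:3,:3].T+M[:3,3]
def red(p):
    h=cv2.cvtColor(p,cv2.COLOR_RGB2HSV).astype(int)
    return ((h[...,0]<6)|(h[...,0]>174))&(h[...,1]>170)&(h[...,2]>70)
E
python3 - <<'E'
from h import *
for n in("top","side"):
    p=cv2.imread(f"pics/{n}0.png")[:,:,::-1].copy();d=np.load(f"pics/{n}0.npy")
    p,W=cloud(n,p,d)
    m=red(p)&(d>0)
    k,l,st,ce=cv2.connectedComponentsWithStats(m.astype(np.uint8))
    for i in range(1,k):
        if st[i,4]>30:
            Q=W[l==i];print(n,ce[i].round(),st[i,4],np.median(Q,0).round(3),Q.min(0).round(3),Q.max(0).round(3))
    # box top points
    B=(abs(W[...,2]-.059)<.006)
    if n=="top": B&=(W[...,0]>.3)&(W[...,0]<.6)&(W[...,1]>.05)&(W[...,1]<.4)
    else: B&=(W[...,0]>.3)&(W[...,0]<.6)&(W[...,1]>.05)&(W[...,1]<.4)
    k,l,st,ce=cv2.connectedComponentsWithStats(B.astype(np.uint8))
    i=1+np.argmax(st[1:,4]);Q=W[l==i]
    r=cv2.minAreaRect(Q[:,:2].astype(np.float32)*1000);print(n,"box",st[i],r,Q[:,2].mean())
E
```

```text
top [201. 312.] 132 [0.444 0.281 0.132] [0.429 0.272 0.108] [0.459 0.291 0.141]
top [234. 318.] 128 [0.431 0.217 0.132] [0.416 0.209 0.106] [0.448 0.228 0.141]
top [267. 324.] 129 [0.417 0.155 0.133] [0.403 0.147 0.108] [0.435 0.165 0.14 ]
top box [ 195  265   97   63 3813] ((475.1223449707031, 210.52606201171875), (190.32232666015625, 100.38943481445312), 79.0212173461914) 0.05903420360337025
side [290. 157.] 149 [0.446 0.274 0.122] [0.392 0.264 0.019] [0.463 0.466 0.138]
side [281. 173.] 169 [0.433 0.209 0.122] [0.414 0.202 0.097] [0.451 0.223 0.14 ]
side [271. 189.] 176 [0.421 0.146 0.122] [0.403 0.138 0.1  ] [0.437 0.162 0.139]
side box [ 268  172   63   54 1849] ((475.77056884765625, 205.83355712890625), (190.8525390625, 99.71469116210938), 78.69149017333984) 0.05878393211415039
```

```bash
cat >> h.py <<'E'
C=np.array([.4753,.2085,0]);A=np.radians(-11.1)
B=R.from_euler("z",A).as_matrix()   # bank -> world
def pose():
    s=env.sense();q=s["tcp_rot"];return s,np.array(s["eef_pos"]),R.from_quat([q[1],q[2],q[3],q[0]])
def to(b,turn=True):
    s,p,r=pose();M=r.as_matrix()
    d=M.T@(C+B@np.array(b)-p)
    best=min((( r.inv()*R.from_matrix(np.stack([[0,0,-1],g*B[:,1],np.cross([0,0,-1],g*B[:,1])],1))).as_rotvec() for g in(1,-1)),key=np.linalg.norm)
    print("tool axes in bank:\n",(B.T@M).round(3));print("bank pos",(B.T@(p-C)).round(4),"delta",(d/.25).round(3),"twist",(best/.5).round(3))
E
python3 - <<'E'
from h import *
to([-.1,.065,.23])
E
```

```text
tool axes in bank:
 [[-0.     0.107  0.994]
 [-0.002  0.994 -0.107]
 [-1.    -0.002  0.   ]]
bank pos [-0.3595  0.3247  0.2305] delta [ 0.004 -0.922  1.143] twist [-0.214  0.     0.003]
```

```bash
python3 -m jog '{"twist":[[-0.03,0,0],[-0.06,0,0],[-0.09,0,0],[-0.12,0,0],[-0.15,0,0],[-0.18,0,0],[-0.214,0,0.003],[-0.214,0,0.003],[-0.214,0,0.003]],"delta_pos":[[0,-0.12,0.12],[0,-0.25,0.25],[0,-0.38,0.38],[0,-0.51,0.51],[0,-0.64,0.64],[0,-0.77,0.77],[0,-0.9,0.9],[0,-0.9,0.9],[0,-0.9,0.9]],"jaw":[1,1,1,1,1,1,1,1,1]}' 20; python3 - <<'E'
from h import *
to([-.105,.065,.105])
E
```

```text
time_s: 1.0
eef_pos: [0.334, 0.3143, 0.2312]
tcp_rot: [0.704, 0.07, 0.704, -0.069]
force: [0.1, 1.1, -0.4]
opening: -0.001
tool axes in bank:
 [[ 0.     0.003  1.   ]
 [ 0.001  1.    -0.003]
 [-1.     0.001 -0.   ]]
bank pos [-0.159   0.0766  0.2312] delta [ 0.505 -0.046  0.216] twist [-0.007 -0.    -0.002]
```

```bash
python3 -m jog '{"twist":[[0,0,0],[0,0,0],[-0.007,0,0],[-0.007,0,0],[-0.007,0,0],[-0.007,0,0]],"delta_pos":[[0.15,-0.02,0.06],[0.3,-0.04,0.12],[0.44,-0.046,0.18],[0.505,-0.046,0.216],[0.505,-0.046,0.216],[0.505,-0.046,0.216]],"jaw":[1,1,1,1,1,1]}'; python3 - <<'E'
from h import *
to([-.085,.065,.105])
p,d=imaging.snapshot("side");cv2.imwrite("pics/s1.png",cv2.resize(p[110:260,200:400,::-1],None,fx=4,fy=4))
E
```

```text
time_s: 1.6
eef_pos: [0.3833, 0.2955, 0.1051]
tcp_rot: [0.704, 0.067, 0.704, -0.066]
force: [-1.2, 0.1, 0.9]
opening: -0.002
tool axes in bank:
 [[-0.001 -0.006  1.   ]
 [ 0.002  1.     0.006]
 [-1.     0.002 -0.001]]
bank pos [-0.107   0.0677  0.1051] delta [ 0.    -0.011  0.088] twist [ 0.011 -0.002 -0.004]
```

View pics/s1.png

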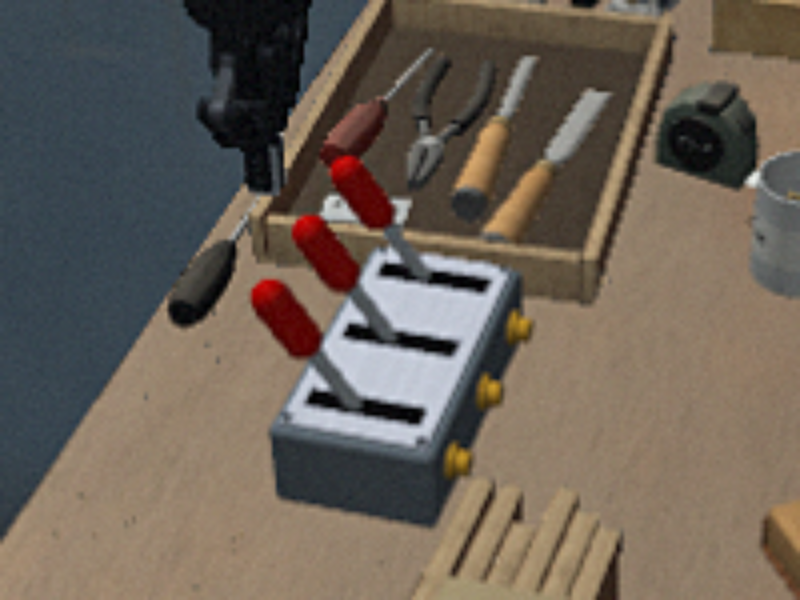

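The closed fingers (tip at crop (262,185)) stand behind the left lever's grip (362,190), clear of everything. I'll feel lever 1 gently.

```bash
python3 -m jog '{"twist":[[0,0,0],[0,0,0],[0,0,0],[0,0,0],[0,0,0]],"delta_pos":[[0,-0.01,0.04],[0,-0.01,0.07],[0,-0.01,0.09],[0,-0.01,0.1],[0,-0.01,0.11]],"jaw":[1,1,1,1,1]}'; python3 -m jog '{"twist":[[0,0,0],[0,0,0],[0,0,0]],"delta_pos":[[0,0,0.01],[0,0,0.02],[0,0,0.02]],"jaw":[1,1,1]}';python3 -m jog '{"twist":[[0,0,0],[0,0,0],[0,0,0]],"delta_pos":[[0,0,0.01],[0,0,0.02],[0,0,0.02]],"jaw":[1,1,1]}'
```

```text
time_s: 2.15
eef_pos: [0.4111, 0.2862, 0.1052]
tcp_rot: [0.704, 0.068, 0.704, -0.067]
force: [-0.7, 0.2, 0.2]
opening: 0.003
time_s: 2.45
eef_pos: [0.4151, 0.2854, 0.1049]
tcp_rot: [0.704, 0.067, 0.704, -0.066]
force: [-0.7, 0.8, -0.5]
opening: -0.001
time_s: 2.75
eef_pos: [0.4188, 0.285, 0.105]
tcp_rot: [0.703, 0.067, 0.705, -0.066]
force: [-6.8, 2.6, 3.3]
opening: -0.002
```

```bash
python3 -m jog '{"twist":[[0,0,0],[0,0,0],[0,0,0]],"delta_pos":[[0,0,0.005],[0,0,0.01],[0,0,0.01]],"jaw":[1,1,1]}'
```

```text
time_s: 3.05
eef_pos: [0.4193, 0.2849, 0.1051]
tcp_rot: [0.702, 0.066, 0.706, -0.066]
force: [-10.7, 2.4, 8.4]
opening: 0.005
```

Lever 1 doesn't give. I'll back off and try lever 2.

```bash
python3 -m jog '{"twist":[[0,0,0],[0,0,0],[0,0,0],[0,0,0],[0,0,0],[0,0,0],[0,0,0],[0,0,0],[0,0,0]],"delta_pos":[[0,0,-0.06],[0,0,-0.12],[0,-0.13,-0.12],[0,-0.26,-0.12],[0,-0.26,-0.12],[0,-0.26,-0.08],[0,-0.26,-0.05],[0,-0.26,-0.03],[0,-0.26,-0.03]],"jaw":[1,1,1,1,1,1,1,1,1]}'; python3 - <<'E'
from h import *
to([-.072,0,.105])
E
python3 -m jog '{"twist":[[0,0,0],[0,0,0],[0,0,0]],"delta_pos":[[0,0,0.01],[0,0,0.02],[0,0,0.02]],"jaw":[1,1,1]}';python3 -m jog '{"twist":[[0,0,0],[0,0,0],[0,0,0]],"delta_pos":[[0,0,0.01],[0,0,0.015],[0,0,0.015]],"jaw":[1,1,1]}'
```

```text
time_s: 3.95
eef_pos: [0.4046, 0.2222, 0.1049]
tcp_rot: [0.704, 0.068, 0.703, -0.066]
force: [0.1, 0.4, 1.4]
opening: -0.0
tool axes in bank:
 [[ 0.001 -0.003  1.   ]
 [ 0.003  1.     0.003]
 [-1.     0.003  0.001]]
bank pos [-0.072  -0.0002  0.1049] delta [-0.     0.001 -0.   ] twist [ 0.006  0.002 -0.006]
time_s: 4.25
eef_pos: [0.4063, 0.2212, 0.1047]
tcp_rot: [0.703, 0.067, 0.705, -0.066]
force: [-3.8, 1.7, -2.0]
opening: 0.003
time_s: 4.55
eef_pos: [0.4074, 0.2209, 0.1048]
tcp_rot: [0.702, 0.066, 0.706, -0.065]
force: [-11.3, 3.3, 6.2]
opening: 0.002
```

Lever 2 is blocked as well. Next is lever 3.

```bash
python3 -m jog '{"twist":[[0,0,0],[0,0,0],[0,0,0],[0,0,0],[0,0,0],[0,0,0],[0,0,0],[0,0,0],[0,0,0]],"delta_pos":[[0,0,-0.06],[0,0,-0.12],[0,-0.13,-0.12],[0,-0.26,-0.12],[0,-0.26,-0.12],[0,-0.26,-0.08],[0,-0.26,-0.05],[0,-0.26,-0.03],[0,-0.26,-0.03]],"jaw":[1,1,1,1,1,1,1,1,1]}'; python3 - <<'E'
from h import *
to([-.072,-.065,.105])
E
python3 -m jog '{"twist":[[0,0,0],[0,0,0],[0,0,0]],"delta_pos":[[0,0,0.01],[0,0,0.02],[0,0,0.02]],"jaw":[1,1,1]}';python3 -m jog '{"twist":[[0,0,0],[0,0,0],[0,0,0]],"delta_pos":[[0,0,0.01],[0,0,0.015],[0,0,0.015]],"jaw":[1,1,1]}'
```

```text
time_s: 5.45
eef_pos: [0.3937, 0.1582, 0.1048]
tcp_rot: [0.704, 0.068, 0.703, -0.066]
force: [0.9, -0.9, -0.3]
opening: -0.0
tool axes in bank:
 [[ 0.001 -0.003  1.   ]
 [ 0.003  1.     0.003]
 [-1.     0.003  0.001]]
bank pos [-0.0704 -0.0651  0.1048] delta [-0.001  0.    -0.006] twist [ 0.006  0.002 -0.006]
time_s: 5.75
eef_pos: [0.3973, 0.1566, 0.1048]
tcp_rot: [0.704, 0.068, 0.704, -0.067]
force: [-0.9, 0.2, -0.9]
opening: -0.004
time_s: 6.05
eef_pos: [0.4011, 0.1557, 0.1048]
tcp_rot: [0.704, 0.068, 0.704, -0.067]
force: [-1.2, 0.1, 0.5]
opening: 0.002
```

Lever 3 gives freely, so I'll carry it over.

```bash
python3 -m jog '{"twist":[[0,0,0],[0,0,0],[0,0,0],[0,0,0],[0,0,0],[0,0,0],[0,0,0],[0,0,0],[0,0,0],[0,0,0]],"delta_pos":[[0,0,0.025],[0,0,0.05],[0,0,0.075],[0,0,0.1],[0,0,0.125],[0,0,0.15],[0,0,0.175],[0,0,0.2],[0,0,0.22],[0,0,0.24]],"jaw":[1,1,1,1,1,1,1,1,1,1]}';python3 -m jog '{"twist":[[0,0,0],[0,0,0],[0,0,0]],"delta_pos":[[0,0,0.01],[0,0,0.02],[0,0,0.02]],"jaw":[1,1,1]}';  python3 -m jog '{"twist":[[0,0,0],[0,0,0],[0,0,0]],"delta_pos":[[0,0,0.01],[0,0,0.02],[0,0,0.02]],"jaw":[1,1,1]}';python3 - <<'E'
from h import *
to([.017,-.065,.105])
E
```

```text
time_s: 7.05
eef_pos: [0.4596, 0.1443, 0.1046]
tcp_rot: [0.704, 0.068, 0.704, -0.067]
force: [-3.6, 1.7, -2.0]
opening: -0.001
time_s: 7.35
eef_pos: [0.4653, 0.1431, 0.1048]
tcp_rot: [0.704, 0.068, 0.704, -0.067]
force: [-1.3, -0.1, -0.5]
opening: 0.004
time_s: 7.65
eef_pos: [0.4703, 0.1425, 0.1049]
tcp_rot: [0.704, 0.068, 0.704, -0.067]
force: [-1.5, 0.7, 0.5]
opening: -0.001
tool axes in bank:
 [[ 0.001 -0.003  1.   ]
 [ 0.002  1.     0.003]
 [-1.     0.002  0.001]]
bank pos [ 0.0078 -0.0658  0.1049] delta [-0.     0.003  0.037] twist [ 0.006  0.002 -0.004]
```

```bash
for i in 1; do python3 -m jog '{"twist":[[0,0,0],[0,0,0],[0,0,0]],"delta_pos":[[0,0,0.01],[0,0,0.02],[0,0,0.02]],"jaw":[1,1,1]}'; done; python3 -m jog '{"twist":[[0,0,0],[0,0,0],[0,0,0]],"delta_pos":[[0,0,0.007],[0,0,0.012],[0,0,0.012]],"jaw":[1,1,1]}'
```

```text
time_s: 7.95
eef_pos: [0.4753, 0.1416, 0.1049]
tcp_rot: [0.704, 0.068, 0.703, -0.067]
force: [-1.1, 0.2, 0.4]
opening: -0.002
time_s: 8.25
eef_pos: [0.4771, 0.1412, 0.1048]
tcp_rot: [0.704, 0.068, 0.704, -0.067]
force: [-2.9, 0.5, 0.4]
opening: -0.003
```

```bash
python3 -m jog '{"twist":[[0,0,0],[0,0,0],[0,0,0]],"delta_pos":[[0,0,0.005],[0,0,0.01],[0,0,0.01]],"jaw":[1,1,1]}'
```

```text
time_s: 8.55
eef_pos: [0.4774, 0.1411, 0.1046]
tcp_rot: [0.703, 0.067, 0.705, -0.066]
force: [-7.2, 2.5, 2.0]
opening: -0.003
```

Lever 3 is at its stop: position matches the geometry, and the force is rising to 7 N. I'll retreat and try lever 2.

```bash
python3 -m jog '{"twist":[[0,0,0],[0,0,0],[0,0,0],[0,0,0],[0,0,0],[0,0,0],[0,0,0],[0,0,0],[0,0,0],[0,0,0]],"delta_pos":[[0,0,-0.12],[0,0,-0.24],[0,0,-0.36],[0,0,-0.46],[0,0.13,-0.46],[0,0.264,-0.46],[0,0.264,-0.42],[0,0.264,-0.39],[0,0.264,-0.37],[0,0.264,-0.37]],"jaw":[1,1,1,1,1,1,1,1,1,1]}'; python3 - <<'E'
from h import *
to([-.072,0,.105])
E
python3 -m jog '{"twist":[[0,0,0],[0,0,0],[0,0,0]],"delta_pos":[[0,0,0.01],[0,0,0.02],[0,0,0.02]],"jaw":[1,1,1]}';python3 -m jog '{"twist":[[0,0,0],[0,0,0],[0,0,0]],"delta_pos":[[0,0,0.01],[0,0,0.015],[0,0,0.015]],"jaw":[1,1,1]}'
```

```text
time_s: 9.55
eef_pos: [0.4027, 0.2213, 0.1049]
tcp_rot: [0.704, 0.069, 0.703, -0.068]
force: [-0.4, 0.4, -0.1]
opening: -0.002
tool axes in bank:
 [[ 0.001 -0.     1.   ]
 [ 0.001  1.     0.   ]
 [-1.     0.001  0.001]]
bank pos [-0.0737 -0.0014  0.1049] delta [-0.     0.006  0.007] twist [ 0.001  0.002 -0.002]
time_s: 9.85
eef_pos: [0.4053, 0.2215, 0.1048]
tcp_rot: [0.703, 0.067, 0.705, -0.067]
force: [-3.5, 0.3, -0.9]
opening: -0.002
time_s: 10.15
eef_pos: [0.4062, 0.2214, 0.1049]
tcp_rot: [0.702, 0.066, 0.706, -0.066]
force: [-9.3, 2.0, 8.8]
opening: 0.0
```

Lever 2 is still blocked, so I'll go to lever 1.

```bash
python3 -m jog '{"twist":[[0,0,0],[0,0,0],[0,0,0],[0,0,0],[0,0,0],[0,0,0],[0,0,0],[0,0,0],[0,0,0]],"delta_pos":[[0,0,-0.06],[0,0,-0.12],[0,0.13,-0.12],[0,0.26,-0.12],[0,0.26,-0.12],[0,0.26,-0.08],[0,0.26,-0.05],[0,0.26,-0.03],[0,0.26,-0.03]],"jaw":[1,1,1,1,1,1,1,1,1]}'; python3 - <<'E'
from h import *
to([-.072,.065,.105])
E
python3 -m jog '{"twist":[[0,0,0],[0,0,0],[0,0,0]],"delta_pos":[[0,0,0.01],[0,0,0.02],[0,0,0.02]],"jaw":[1,1,1]}';python3 -m jog '{"twist":[[0,0,0],[0,0,0],[0,0,0]],"delta_pos":[[0,0,0.01],[0,0,0.015],[0,0,0.015]],"jaw":[1,1,1]}'
```

```text
time_s: 11.05
eef_pos: [0.4164, 0.2849, 0.1049]
tcp_rot: [0.704, 0.069, 0.704, -0.068]
force: [0.2, -0.4, -0.1]
opening: 0.0
tool axes in bank:
 [[ 0.001 -0.     1.   ]
 [ 0.001  1.     0.   ]
 [-1.     0.001  0.001]]
bank pos [-0.0725  0.0636  0.1049] delta [-0.     0.006  0.002] twist [ 0.001  0.001 -0.002]
time_s: 11.35
eef_pos: [0.4195, 0.2854, 0.105]
tcp_rot: [0.704, 0.067, 0.704, -0.067]
force: [-0.4, 0.6, -0.6]
opening: -0.001
time_s: 11.65
eef_pos: [0.424, 0.285, 0.1051]
tcp_rot: [0.704, 0.068, 0.704, -0.066]
force: [-1.7, 1.2, 0.9]
opening: 0.006
```

Lever 1 is now free, so I'll carry it over.

```bash
python3 -m jog '{"twist":[[0,0,0],[0,0,0],[0,0,0],[0,0,0],[0,0,0],[0,0,0],[0,0,0],[0,0,0],[0,0,0],[0,0,0]],"delta_pos":[[0,0,0.025],[0,0,0.05],[0,0,0.075],[0,0,0.1],[0,0,0.125],[0,0,0.15],[0,0,0.175],[0,0,0.2],[0,0,0.225],[0,0,0.25]],"jaw":[1,1,1,1,1,1,1,1,1,1]}';python3 -m jog '{"twist":[[0,0,0],[0,0,0],[0,0,0],[0,0,0],[0,0,0]],"delta_pos":[[0,0,0.015],[0,0,0.03],[0,0,0.045],[0,0,0.06],[0,0,0.06]],"jaw":[1,1,1,1,1]}';python3 - <<'E'
from h import *
to([.0165,.065,.105])
E
```

```text
time_s: 12.65
eef_pos: [0.4849, 0.2728, 0.1048]
tcp_rot: [0.704, 0.067, 0.704, -0.067]
force: [-4.0, 0.5, -2.3]
opening: 0.004
time_s: 13.15
eef_pos: [0.501, 0.2699, 0.1052]
tcp_rot: [0.705, 0.068, 0.703, -0.067]
force: [-0.5, -0.5, 0.3]
opening: 0.0
tool axes in bank:
 [[ 0.002 -0.003  1.   ]
 [ 0.002  1.     0.003]
 [-1.     0.002  0.002]]
bank pos [0.0134 0.0652 0.1052] delta [ 0.001 -0.001  0.012] twist [ 0.005  0.003 -0.004]
```

```bash
python3 -m jog '{"twist":[[0,0,0],[0,0,0],[0,0,0]],"delta_pos":[[0,0,0.007],[0,0,0.012],[0,0,0.012]],"jaw":[1,1,1]}'; python3 -m jog '{"twist":[[0,0,0],[0,0,0],[0,0,0]],"delta_pos":[[0,0,0.005],[0,0,0.01],[0,0,0.01]],"jaw":[1,1,1]}'
```

```text
time_s: 13.45
eef_pos: [0.5025, 0.2698, 0.1051]
tcp_rot: [0.704, 0.068, 0.704, -0.066]
force: [-1.7, -0.4, 0.5]
opening: -0.003
time_s: 13.75
eef_pos: [0.5029, 0.2697, 0.1049]
tcp_rot: [0.703, 0.067, 0.705, -0.066]
force: [-6.4, 0.9, 3.1]
opening: -0.002
```

Lever 1 is at its stop at 6 N. Back to lever 2.

```bash
python3 -m jog '{"twist":[[0,0,0],[0,0,0],[0,0,0],[0,0,0],[0,0,0],[0,0,0],[0,0,0],[0,0,0],[0,0,0],[0,0,0]],"delta_pos":[[0,0,-0.12],[0,0,-0.24],[0,0,-0.36],[0,0,-0.46],[0,-0.13,-0.46],[0,-0.26,-0.46],[0,-0.26,-0.42],[0,-0.26,-0.39],[0,-0.26,-0.37],[0,-0.26,-0.37]],"jaw":[1,1,1,1,1,1,1,1,1,1]}'; python3 - <<'E'
from h import *
to([-.072,0,.105])
E
python3 -m jog '{"twist":[[0,0,0],[0,0,0],[0,0,0]],"delta_pos":[[0,0,0.01],[0,0,0.02],[0,0,0.02]],"jaw":[1,1,1]}';python3 -m jog '{"twist":[[0,0,0],[0,0,0],[0,0,0]],"delta_pos":[[0,0,0.01],[0,0,0.015],[0,0,0.015]],"jaw":[1,1,1]}'
```

```text
time_s: 14.75
eef_pos: [0.4039, 0.2239, 0.105]
tcp_rot: [0.705, 0.069, 0.703, -0.066]
force: [0.1, -0.5, 0.2]
opening: 0.0
tool axes in bank:
 [[ 0.002 -0.003  1.   ]
 [ 0.004  1.     0.003]
 [-1.     0.004  0.002]]
bank pos [-0.073   0.0014  0.105 ] delta [ 0.    -0.006  0.004] twist [ 0.006  0.004 -0.008]
time_s: 15.05
eef_pos: [0.4067, 0.2221, 0.1048]
tcp_rot: [0.704, 0.068, 0.704, -0.066]
force: [-1.3, 0.3, -0.6]
opening: -0.001
time_s: 15.35
eef_pos: [0.4109, 0.2212, 0.1049]
tcp_rot: [0.704, 0.068, 0.704, -0.067]
force: [-1.7, -0.2, 1.1]
opening: 0.001
```

Lever 2 is free, so I'll carry it over in the same way.

```bash
python3 -m jog '{"twist":[[0,0,0],[0,0,0],[0,0,0],[0,0,0],[0,0,0],[0,0,0],[0,0,0],[0,0,0],[0,0,0],[0,0,0]],"delta_pos":[[0,0,0.025],[0,0,0.05],[0,0,0.075],[0,0,0.1],[0,0,0.125],[0,0,0.15],[0,0,0.175],[0,0,0.2],[0,0,0.225],[0,0,0.25]],"jaw":[1,1,1,1,1,1,1,1,1,1]}';python3 -m jog '{"twist":[[0,0,0],[0,0,0],[0,0,0],[0,0,0],[0,0,0]],"delta_pos":[[0,0,0.015],[0,0,0.03],[0,0,0.045],[0,0,0.06],[0,0,0.06]],"jaw":[1,1,1,1,1]}';python3 -m jog '{"twist":[[0,0,0],[0,0,0],[0,0,0]],"delta_pos":[[0,0,0.007],[0,0,0.012],[0,0,0.012]],"jaw":[1,1,1]}'; python3 - <<'E'
from h import *
to([.0165,0,.105])
E
```

```text
time_s: 16.35
eef_pos: [0.4722, 0.209, 0.1048]
tcp_rot: [0.704, 0.068, 0.704, -0.067]
force: [-1.8, 0.3, -0.8]
opening: 0.001
time_s: 16.85
eef_pos: [0.4878, 0.2064, 0.1051]
tcp_rot: [0.704, 0.068, 0.703, -0.067]
force: [-0.3, -0.7, 0.2]
opening: -0.003
time_s: 17.15
eef_pos: [0.4898, 0.206, 0.105]
tcp_rot: [0.704, 0.068, 0.704, -0.067]
force: [-1.1, -0.6, 0.0]
opening: -0.005
tool axes in bank:
 [[ 0.    -0.004  1.   ]
 [ 0.002  1.     0.004]
 [-1.     0.002  0.   ]]
bank pos [0.0147 0.0004 0.105 ] delta [-0.    -0.001  0.007] twist [ 0.007  0.    -0.004]
```

```bash
python3 -m jog '{"twist":[[0,0,0],[0,0,0],[0,0,0],[0,0,0]],"delta_pos":[[0,0,0.005],[0,0,0.01],[0,0,0.014],[0,0,0.014]],"jaw":[1,1,1,1]}'
```

```text
time_s: 17.55
eef_pos: [0.4902, 0.2059, 0.1047]
tcp_rot: [0.702, 0.067, 0.706, -0.066]
force: [-7.6, 1.5, 4.0]
opening: -0.002
```

At the stop (7.6 N). I'll withdraw and check the result.

```bash
python3 -m jog '{"twist":[[0,0,0],[0,0,0],[0,0,0],[0,0,0],[0,0,0],[0,0,0],[0,0,0],[0,0,0]],"delta_pos":[[0,0,-0.1],[0,0,-0.25],[-0.1,0,-0.4],[-0.25,0,-0.5],[-0.4,0,-0.5],[-0.4,0,-0.5],[-0.4,0,-0.5],[-0.4,0,-0.5]],"jaw":[1,1,1,1,1,1,1,1]}'; python3 - <<'E'
from h import *
for n in("side","top"):
    p,d=imaging.snapshot(n)
    if n=="side":cv2.imwrite("pics/s2.png",cv2.resize(p[110:260,200:400,::-1],None,fx=4,fy=4))
    p,W=cloud(n,p,d);m=red(p)&(d>0);m[:,:180]=0;m[:,320:]=0
    k,l,st,ce=cv2.connectedComponentsWithStats(m.astype(np.uint8))
    for i in range(1,k):
        if st[i,4]>30:
            Q=np.median(W[l==i],0);b=B.T@(Q-C);print(n,b.round(4),"joint",round(.6+np.arctan2(b[0],b[2]-.05),2))
    if n=="top":
        p0=cv2.imread("pics/top0.png")[:,:,::-1]
        D=cv2.absdiff(p,np.ascontiguousarray(p0)).max(2)
        for nm,(u,v) in dict(tin=(354,316),roll=(428,334),block=(307,169)).items():print(nm,"changed px",(D[v-35:v+35,u-38:u+38]>40).sum())
E
```

```text
time_s: 18.35
eef_pos: [0.3707, 0.2283, 0.2044]
tcp_rot: [0.704, 0.068, 0.704, -0.067]
force: [-0.2, -0.6, 0.3]
opening: -0.001
side [ 0.0473 -0.0626  0.1196] joint 1.2
top [0.0425 0.0647 0.1292] joint 1.09
top [0.0433 0.0005 0.1311] joint 1.09
top [ 0.0427 -0.064   0.1314] joint 1.08
tin changed px 0
roll changed px 0
block changed px 0
```

View pics/s2.png

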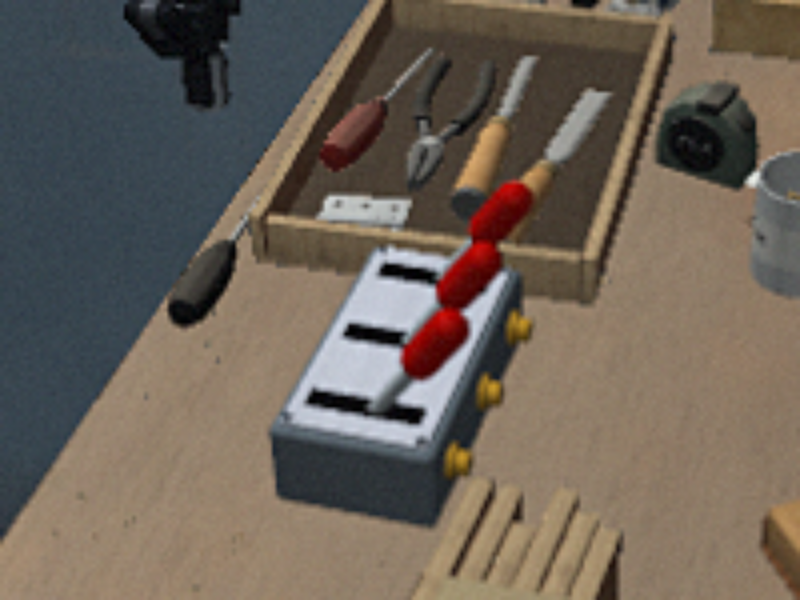

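The picture shows all three grips leaning fully to the far side, at crop (500,210), (470,275) and (435,343), with the gripper clear. The top-view estimate of 1.09 reads the upper surface of the grips. It shows the mirror-image bias (about 0.10) for the known open position, so the true value is about 1.19.

```bash
python3 -c "
from plant import job
print(job.sign_off())"
```

```text
the job is handed in; nothing more can be done
None
```

All three levers are thrown fully over to the far side, and the job was handed in at about 18 s of the 70 s allowed. I don't have a verdict, since the hand-in reports none.

- **Order:** With closed fingers I felt the levers, and the interlock let them go right (3), then left (1), then middle (2). Blocked levers were left at about 14 N of total force (11 N along the push). Each thrown lever was pressed onto its stop with about 6–8 N.
- **Lever angles:** All three stopped at the same finger position, about 15 mm past the hinge line, close to the 17 mm I worked out for the stop.
    - **Side view:** the grips merged into one patch, which gave a single reading of 1.2 rad.
    - **Top view:** this read 1.08–1.09 rad for all three, below the 1.1 threshold. It measures the upper surface of the grips and was off by about 0.1 rad the other way on the open middle lever. Allowing for that, the levers are at about 1.19.
- **Bystanders:** The image areas around the tin, tape roll and sanding block show no changed pixels since the start.
- **Gripper:** It ended clear of the bank, with no force on the tool.

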